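# Square a carton into the corner jig

### The arm

A 7-joint arm with a two-finger parallel gripper is mounted at the origin on a cart in front of the work surface, level with it; the furniture and walls round the work are solid. World frame = base frame: x ahead of the robot, y to its left, z up, the work surface at z = 0. Lengths are in m, angles in degrees, forces in N, time in s.
With the tool pointing down it reaches from about 0.425 to 0.875 m from the base axis. Payload 4.7 kg.
Tool frame: the origin (TCP) lies at the very end of the fingers, on their centre line; the grasp point (between the pads) lies 19 mm behind it (env.grasp_offset is the distance from the TCP to the grasp point, in m); z points along the fingers, y is the line along which they close (so a half turn about z gives the same grasp; the last joint's range is limited). The gripper opens to 87 mm and grips with 3 to 60 N. Pads are 19 mm wide; open, the fingers measure 117 mm over their backs; the gripper's body (75 mm by 190 mm) begins 51 mm behind the grasp point.
Start: joints at [68.13, 18.392, -4.016, 83.108, 1.295, 78.541, -3.26], TCP at [0.251, -0.6, 0.223] pointing down, gripper open.
Joint ranges: [-163.93, 163.93], [-17.29, 119.83], [-79.2, 71.16], [3.27, 140.29], [-89.18, 269.18], [5.43, 117.66], [-154.24, 154.24]. Speed limits (degrees/s): [147.25, 147.25, 180, 180, 180, 180, 180].

### API

Orientations are given as [roll, pitch, yaw] about the fixed x, y, z axes, in that order (R = Rz(yaw) Ry(pitch) Rx(roll)).
In Python, from cell import env gives the robot as it stands. The module is installed in compiled form; this text tells all that it offers.
- The arm moves only by the tool drive_tool, never from a script. Its argument "moves" is one flat list of numbers, 5 for each row, row after row: the shift along the tool's x, y, z in units of 40 mm (1.0 is 40 mm), then the turn about the tool's z in units of 10 degrees (1.0 is 10 degrees), then the finger opening in mm, from 0 to 87. A call has 1 to 5 rows; each row is the pose to reach, as a shift and turn from the pose commanded when the call began, along the tool's axes at that moment; what a row does not reach only later rows make up. A row lasts 1/8 s, in which the tool goes at most 62.5 mm and 10.7 degrees, less where a joint would pass 70% of its speed; a pose out of reach is approached as far as the arm can. A call with a gripper value outside its range is refused whole. The fingers move at their own pace and stop on an object; "squeeze" is the grip in N (left out, the last holds). Time passes only in rows, so rows that repeat a pose let the fingers close. It gives the time, the measured TCP pose, the force, the opening and the grip force at its end, in the units of the state.
- env.get_obs(): the state, without advancing time (a new reading comes with each control period).
- env.read_camera(name): name is "scene" or "side" or "wrist"; returns (picture, depth): 400x640x3 uint8, red, green, blue; 400x640 float32, m along the optical axis (not along the pixel's ray), 0 where there is no reading.
- env.camera_model(name): a dict with "K" (3x3 intrinsics, pixels), "rvec" (rotation vector, rad) and "tvec" (3), from world to camera coordinates, as OpenCV has them; the wrist camera has in their place "tool_from_camera" (4x4, takes a point from camera to tool coordinates, whose origin is the TCP and whose axes are the flange's). Camera axes: x right, y down, z forward; pixel columns grow to the right and rows downward; lengths in m; the calibration is good to about 2 mm. The wrist camera is an equidistant fisheye: a pixel r from the principal point sees the ray r / f radians off the axis. A picture is of the moment at which its call begins: read the wrist's pose just before it. camera_model takes no time and is no camera call.
- env.sign_off(): hands the job in; it is judged then, once.
The state is a dict: "time_s": time; "qpos": joint angles; "joint_velocities": joint speeds; "effort": joint torques, N m; "tool_pos": TCP position; "tool_rot": TCP orientation; "force": force on the tool from outside, world axes, zero at the start; "wrist_torque": the same for the moment, N m; "grip_width": finger opening in m; "grasp_force": force on a finger pad.
Only numpy, scipy, OpenCV 4.12 (cv2) and the standard library are available. Lean on these libraries where they do the work, as an engineer would, in place of code of your own. Each camera call takes 0.05 s, during which the arm holds its last target. There are 200 camera calls.

### The job

With the fingertips, and without gripping, lifting or crushing it, push the brown carton across the worktop until its long side lies flush against the long fence of the aluminium corner jig, and only then slide it along the fence until its end touches the end stop, so that it sits square in the corner ready for scanning. Leave it there, clear of the robot, and do not disturb the grey foot, the blue tape roll or the thermostat standing round it.

Things in the scene. Friction and masses are not known exactly. Their poses are not given: they have to be found in the camera images.
- carton: Loose brown carton with a printed label, 100 x 60 x 40 mm, 0.10 to 0.25 kg, flat on the worktop. Origin at the centre of its underside; x along the 100 mm length, y along the 60 mm width, z up. It starts askew (up to 0.3 rad) in front of the fence, touching neither fence nor stop, its x roughly along the jig's +y.
- jig: Fixed rigid L of bare aluminium bars, tail painted yellow. Origin on the worktop under mid-fence, in its front face. y runs along the fence to the end stop (robot's left), x through the fence away from the robot, z up; yaw within 0.08 rad. Fence: face x = 0, y -0.130 to 0.130, 26 mm high, 12 thick; 2 to 31 mm behind it runs the worktop's 19 mm high rail. A carton home in the corner has its origin at x -0.030, y 0.080.
- jig_corner (a point): Inner corner of the jig on the worktop, where the fence face meets the end stop's inner face: jig frame (0, 0.130, 0), axes as the jig's. The end stop is a bar 26 mm high and 12 mm thick whose inner face is the plane y = 0.130, standing out from the fence towards the robot to x = -0.050.
- foot: Bystander: loose pale grey plastic foot standing upright on the worktop, 35 mm diameter, 36 mm high, 18 g, near the front of the home position (at least 18 mm clear of a carton home in the corner). Origin at the centre of its underside, z up.
- tape: Bystander: loose blue roll of tape lying flat beyond the end stop, 80 mm diameter, 24 mm high. Origin at the centre of its underside, z up.
- thermostat: Bystander: loose white ceramic thermostat with an upright spindle, 30 x 46 x 38 mm high, on the worktop beyond the tape roll. Origin at the centre of its underside, z up.

How it is judged (in metres and radians):
On the way, in this order (a step that is already met when the one before it is completed fails the run):
1. the carton's long side is flush against the fence while its end is still well short of the end stop (x of carton in the frame of jig above -0.035 m and angle between the x axis of carton and the y axis of jig, either way round below 0.06 rad and y of carton in the frame of jig below 0.065 m), for 0.1 s.
2. the carton has been slid along the fence to the end stop (x of carton in the frame of jig above -0.034 m and angle between the x axis of carton and the y axis of jig, either way round below 0.04 rad and y of carton in the frame of jig above 0.076 m), for 0.2 s.
At the end, for the whole second after the job is handed in: The carton rests flat and still on the worktop, its long side within 4 mm of the fence and parallel to it within 0.04 rad, its end within 4 mm of the end stop (all of step 2 and height (world z) of carton below 0.004 m and angle between carton's own z axis and vertical below 0.05 rad and linear speed of carton below 0.01 m/s); the robot touches nothing.
It fails at once if the carton is gripped, or pressed so hard (over 30 N) that it would be crushed (contact force between the fingers and carton above 30 N).
It fails at once if the carton is lifted or tipped up instead of being pushed along the worktop (height (world z) of carton above 0.012 m or angle between carton's own z axis and vertical above 0.2 rad).
It fails at once if the grey foot is moved more than 10 mm or knocked over (distance of foot from where it was at the start of the episode above 0.01 m or angle between foot's own z axis and vertical above 0.2 rad).
It fails at once if the blue tape roll is moved more than 10 mm (distance of tape from where it was at the start of the episode above 0.01 m or angle between tape's own z axis and vertical above 0.2 rad).
It fails at once if the thermostat is moved more than 10 mm or knocked over (distance of thermostat from where it was at the start of the episode above 0.01 m or angle between thermostat's own z axis and vertical above 0.2 rad).
It also fails if it takes over 42 s, if anything falls off the work surface, if the arm or the gripper's body presses on something with over 40 N, if the wrist force passes 120 N, or if a joint passes its speed limit or range.

## Working session

There is one attempt and no reset: what is moved stays moved. The work goes in short steps, Python scripts to look and compute and a tool call to move; the robot and the scene stay as the last step left them, time stands still between calls to the robot, and variables do not carry over. Pictures are saved under pics/ and viewed, at most 10 in all, crops included, and the job is handed in when it is done.

Besides the shell and the picture viewer there is one more tool, called after ">>>" by a JSON object that holds its "name" and its "arguments", one argument or row to a line. drive_tool: Moves the arm, as the interface text tells. Its arguments: {"type":"object","properties":{"moves":{"type":"array","items":{"type":"number"}},"squeeze":{"type":"number"}},"required":["moves"]}

```bash
mkdir -p pics; cat > h.py <<'E'
import numpy as np, cv2
from cell import env
def load(n):
    p,d=env.read_camera(n); np.savez(f'{n}.npz',p=p,d=d)
    cv2.imwrite(f'pics/{n}_{env.get_obs()["time_s"]:.2f}.png',p[:,:,::-1]); return p,d
def cam(n):
    m=env.camera_model(n); R=cv2.Rodrigues(np.array(m['rvec'],float))[0]
    return np.array(m['K']),R,np.array(m['tvec'],float).ravel()
def ray(n,uv,z):
    K,R,t=cam(n); uv=np.atleast_2d(uv).astype(float)
    d=np.c_[uv,np.ones(len(uv))]@np.linalg.inv(K).T@R; c=-R.T@t
    return c+d*((z-c[2])/d[:,2])[:,None]
def cloud(n,d):
    K,R,t=cam(n); v,u=np.mgrid[:d.shape[0],:d.shape[1]]
    P=np.stack([u,v,np.ones_like(u)],-1)@np.linalg.inv(K).T*d[...,None]
    return (P-t)@R
E
python3 - <<'E'
from h import *
for n in('scene','side'):
    load(n); K,R,t=cam(n); print(n,-R.T@t,R[2])
o=env.get_obs(); print(o['time_s'],o['tool_pos'],o['tool_rot'],o['grip_width'])
E
ls pics
```

```text
scene [-0.15825952  0.65590105  0.84326624] [ 0.56839199 -0.3653787  -0.73717633]
side [0.33031165 0.95779009 0.56915931] [ 0.1188461  -0.81125261 -0.57249   ]
0.1 [ 0.25034677 -0.59930772  0.22154434] [-1.79899657e+02  5.31468676e-03  2.26785097e+01] 0.08734678884333663
scene_0.05.png
side_0.10.png
```

View pics/scene_0.05.png

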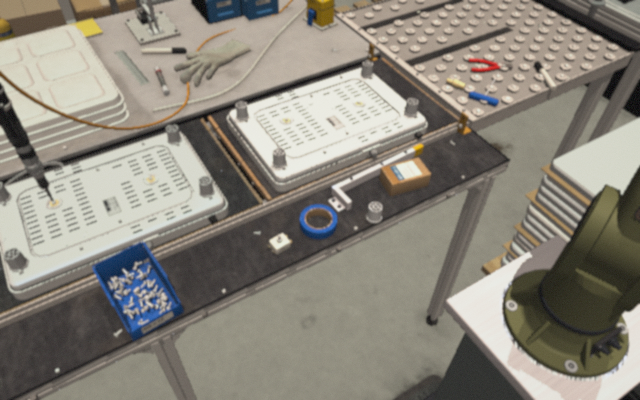

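View pics/side_0.10.png

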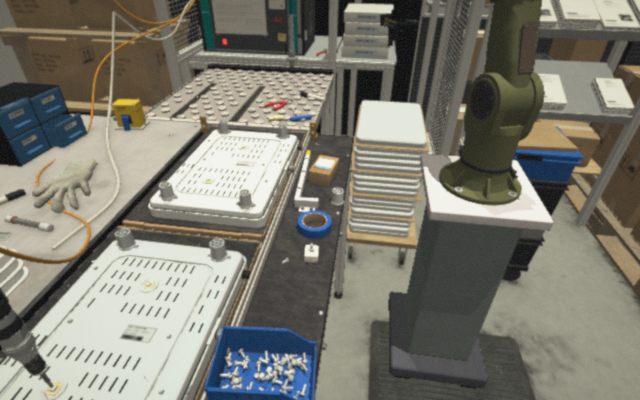

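The scene view shows the carton at (405,176), the foot at (375,211), the end stop at (342,197), the yellow tail at (418,150), the tape at (318,220) and the thermostat at (280,242). The side view shows the same layout, with the carton at (322,170) and the fence at about (303,180).

```bash
python3 - <<'E'
from h import *
z=np.load('scene.npz'); p,d=z['p'],z['d']; C=cloud('scene',d)
def at(u,v): return C[v,u].round(3)
for n,uv in dict(carton=(405,172),foot=(375,205),stop=(342,197),tail=(418,150),tape=(318,208),therm=(278,238),table=(340,240),fence=(380,166)).items(): print(n,at(*uv))
hsv=cv2.cvtColor(p,cv2.COLOR_RGB2HSV)
roi=np.zeros(d.shape,bool); roi[140:205,325:445]=1
top=roi&(abs(C[...,2]-.04)<.006)&(hsv[...,1]>60)&(C[...,0]<.62)
n,l,s,_=cv2.connectedComponentsWithStats(top.astype(np.uint8)); k=1+s[1:,4].argmax(); m=l==k
P=C[m]; print(m.sum(),P.mean(0)); print(cv2.minAreaRect((P[:,:2]*1000).astype(np.float32)))
f=roi&(abs(C[...,2]-.026)<.005)&~top
Q=C[f]; print(f.sum(),Q.min(0),Q.max(0))
for a in ((352,191),(365,180),(375,173),(395,163),(405,158),(335,195),(340,203),(345,203),(422,147)): print(a,at(*a),hsv[a[1],a[0]])
E
```

```text
carton [0.437 0.04  0.042]
foot [0.395 0.154 0.035]
stop [0.46  0.197 0.023]
tail [ 0.5   -0.055  0.019]
tape [0.46  0.259 0.022]
therm [0.425 0.377 0.03 ]
table [ 0.376  0.255 -0.003]
fence [0.496 0.065 0.025]
497 [0.43899114 0.03904792 0.04003911]
((442.45770263671875, 33.688812255859375), (101.82283020019531, 64.3485336303711), 79.7221908569336)
1007 [ 0.3973287  -0.07090093  0.02100385] [0.55133787 0.20081254 0.03096189]
(352, 191) [0.479 0.155 0.003] [17 27 65]
(365, 180) [0.491 0.11  0.005] [ 10  28 111]
(375, 173) [0.493 0.08  0.012] [ 12  27 122]
(395, 163) [0.474 0.04  0.041] [ 13  78 163]
(405, 158) [ 0.499 -0.014  0.012] [  9  28 120]
(335, 195) [0.482 0.2   0.011] [ 11  27 105]
(340, 203) [0.459 0.201 0.006] [  9  28 180]
(345, 203) [0.447 0.197 0.016] [ 14  30 110]
(422, 147) [ 0.5   -0.067  0.023] [ 21 209 161]
```

```bash
cat >> h.py <<'E'
from scipy.spatial.transform import Rotation as Ro
def units(x,y,z,yaw,frm=None):
    o=env.get_obs(); p=np.array(o['tool_pos']); e=np.array(o['tool_rot'])
    if frm is not None: p=np.array(frm[:3]); e=np.array([180,0,frm[3]])
    R=Ro.from_euler('xyz',e,degrees=True).as_matrix()
    s=R.T@(np.array([x,y,z])-p)/.04
    return np.r_[s,-((yaw-e[2]+180)%360-180)/10].round(3)
E
python3 - <<'E'
from h import *
z=np.load('scene.npz'); C=cloud('scene',z['d'])
for x0 in np.arange(.48,.62,.02):
    m=(C[...,0]>x0)&(C[...,0]<x0+.02)&(abs(C[...,1]-.05)<.2)&(z['d']>0)
    print(x0.round(2),C[m][:,2].max().round(3),np.percentile(C[m][:,2],80).round(3))
print(env.camera_model('wrist')); print(units(.45,-.2,.22,70),units(.44,.06,.2,90))
E
```

```text
0.48 0.04 0.021
0.5 0.031 0.004
0.52 0.042 0.015
0.54 0.058 0.046
0.56 0.093 0.054
0.58 0.094 0.055
0.6 0.092 0.054
0.62 0.058 0.054
{'K': array([[309.70691629,   0.        , 320.19943747],
       [  0.        , 309.70691629, 200.78576778],
       [  0.        ,   0.        ,   1.        ]]), 'tool_from_camera': array([[ 3.43300923e-04, -9.64977179e-01, -2.62333618e-01,
         7.27251082e-02],
       [ 9.99999846e-01,  4.45815647e-04, -3.31261604e-04,
        -3.74756736e-04],
       [ 4.36612319e-04, -2.62333463e-01,  9.64977183e-01,
        -1.62088628e-01],
       [ 0.00000000e+00,  0.00000000e+00,  0.00000000e+00,
         1.00000000e+00]])}
[ 8.454 -7.286  0.051 -4.732] [ 10.73  -13.379   0.561  -6.732]
```

>>> {"name": "drive_tool", "arguments": {
  "moves": [8.45, -7.3, 0, -4.7, 87, 8.45, -7.3, 0, -4.7, 87, 8.45, -7.3, 0, -4.7, 87, 8.45, -7.3, 0, -4.7, 87, 8.45, -7.3, 0, -4.7, 87]
}}

```text
time_s: 0.72
tool_pos: [0.3905, -0.318, 0.2223]
tool_rot: [-180.0, 0.0, 69.9]
force: [1.7, -0.4, 0.0]
grip_width: 0.0873
grasp_force: 0.0
```

```bash
python3 -c "
from h import *
print(units(.42,.06,.2,90), env.get_obs()['qpos'])"
```

```text
[ 9.127 -2.562  0.556 -2.014] [ 55.82875121   1.40423335 -19.92175713 102.90406203   0.50448346
  75.77848155  15.64562841]
```

>>> {"name": "drive_tool", "arguments": {
  "moves": [9.1, -2.6, 0.5, -2.0, 87, 9.1, -2.6, 0.5, -2.0, 87, 9.1, -2.6, 0.5, -2.0, 87, 9.1, -2.6, 0.5, -2.0, 87, 9.1, -2.6, 0.5, -2.0, 87]
}}

```text
time_s: 1.35
tool_pos: [0.4135, -0.0071, 0.2058]
tool_rot: [180.0, 0.0, 89.7]
force: [0.8, -0.9, 0.2]
grip_width: 0.0877
grasp_force: 0.0
```

```bash
python3 -c "
from h import *
print(units(.45,.06,.2,90), env.get_obs()['qpos'])"
```

```text
[ 1.682  0.903  0.144 -0.034] [ 41.63529934 -11.3135764  -38.88196241 114.22905256  -7.28765048
  74.72036656   4.88540551]
```

>>> {"name": "drive_tool", "arguments": {
  "moves": [1.7, 0.9, 0, 0, 87, 1.7, 0.9, 0, 0, 87, 1.7, 0.9, 0, 0, 87, 1.7, 0.9, 0, 0, 87]
}}

```text
time_s: 1.85
tool_pos: [0.4497, 0.0576, 0.2056]
tool_rot: [-179.9, 0.0, 89.6]
force: [0.0, 0.3, -0.2]
grip_width: 0.087
grasp_force: 0.0
```

```bash
cat >> h.py <<'E'
def wload():
    o=env.get_obs(); p,d=load('wrist'); m=env.camera_model('wrist'); T=np.eye(4)
    T[:3,:3]=Ro.from_euler('xyz',o['tool_rot'],degrees=True).as_matrix(); T[:3,3]=o['tool_pos']
    T=T@np.array(m['tool_from_camera']); np.savez('wrist.npz',p=p,d=d,T=T); return p,d,T
def wray(uv,z,T):
    K=env.camera_model('wrist')['K']; uv=np.atleast_2d(uv).astype(float)
    q=(uv-K[:2,2])/K[0,0]; r=np.linalg.norm(q,axis=1)+1e-9
    v=np.c_[q*(np.sin(r)/r)[:,None],np.cos(r)]@T[:3,:3].T; c=T[:3,3]
    return c+v*((z-c[2])/v[:,2])[:,None]
def wcloud(d,T):
    v,u=np.mgrid[:d.shape[0],:d.shape[1]]; K=env.camera_model('wrist')['K']
    q=(np.stack([u,v],-1)-K[:2,2])/K[0,0]; r=np.linalg.norm(q,axis=-1)+1e-9
    k=np.tan(np.minimum(r,1.4))/r
    return np.concatenate([q*k[...,None],np.ones_like(k)[...,None]],-1)*d[...,None]@T[:3,:3].T+T[:3,3]
E
python3 - <<'E'
from h import *
p,d,T=wload(); print(T[:3,3],env.get_obs()['tool_pos'])
E
ls pics
```

```text
[0.45120767 0.13007165 0.36769089] [0.44974329 0.057377   0.20573635]
scene_0.05.png
side_0.10.png
wrist_1.90.png
```

View pics/wrist_1.90.png

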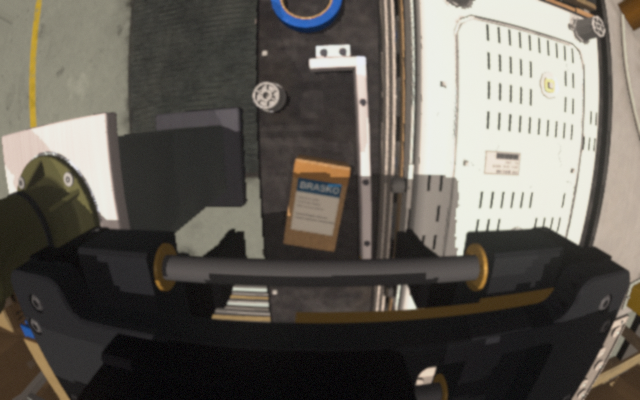

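The wrist view shows the carton top with corners near (295,157), (351,164), (337,250) and (284,244). The fence's near edge runs from about (357,70) to (361,255), the stop's inner edge is at row ~70, and the foot is at (268,97).

```bash
cat >> h.py <<'E'
def measure():
    p,d,T=wload(); hsv=cv2.cvtColor(p,cv2.COLOR_RGB2HSV); C=wcloud(d,T); Z=C[...,2]
    near=(C[...,0]>.34)&(C[...,0]<.51)&(C[...,1]>-.1)&(C[...,1]<.3)&(d>0)
    m=(near&(Z>.033)&(Z<.046)&(C[...,1]<.26)).astype(np.uint8)
    n,l,s,_=cv2.connectedComponentsWithStats(m); k=1+s[1:,4].argmax()
    c=max(cv2.findContours((l==k).astype(np.uint8),cv2.RETR_EXTERNAL,cv2.CHAIN_APPROX_NONE)[0],key=cv2.contourArea)[:,0]
    W=wray(c,.04,T)[:,:2]; r=cv2.minAreaRect((W*1000).astype(np.float32)); print('carton z',np.median(Z[l==k]),r)
    return p,d,T,hsv,C,near,r
E
python3 - <<'E'
from h import *
p,d,T,hsv,C,near,r=measure()
Z=C[...,2]
g=cv2.cvtColor(p,cv2.COLOR_RGB2GRAY).astype(int)
# fence near edge: first bright pixel right of dark mat per row
uv=[]
for v in list(range(80,150,3))+list(range(175,240,3)):
    row=g[v,345:372]; e=np.diff(row); k=e.argmax()
    uv.append((345+k+.5,v))
W=wray(uv,.026,T)
a,b=np.polyfit(W[:,1],W[:,0],1); res=W[:,0]-(a*W[:,1]+b); ok=abs(res)<.003; a,b=np.polyfit(W[ok,1],W[ok,0],1)
print('fence x=',a,'*y+',b,ok.sum(),len(ok),'yaw deg',-np.degrees(np.arctan(a)))
uv=[]
for u in range(316,350,2):
    e=np.diff(g[60:82,u]); uv.append((u,60+e.argmin()+.5))
S=wray(uv,.026,T); print('stop',S[:,:2].round(4)[::4], np.median(S[:,1]))
print('foot',wray([(268,97)],.036,T), 'fence z',Z[100,363],Z[200,366],'stop z',Z[64,330])
E
```

```text
carton z 0.0400680424370804 ((444.9029846191406, 34.680564880371094), (100.93215942382812, 60.79954147338867), 79.84786987304688)
fence x= -0.05138405741349918 *y+ 0.49864305598408887 45 46 yaw deg 2.941502606913971
stop [[0.4469 0.1867]
 [0.4555 0.1866]
 [0.4642 0.1878]
 [0.4729 0.1878]
 [0.4817 0.188 ]] 0.18777114018341365
foot [[0.39565178 0.15440696 0.036     ]] fence z 0.029027124619832645 0.0249604779833682 stop z 0.026322177745617903
```

```bash
cat >> h.py <<'E'
A=np.radians(2.94); JR=np.array([[np.cos(A),-np.sin(A)],[np.sin(A),np.cos(A)]]); J0=np.array([.4957,.0587])
def ju(x,y,z,yaw=92.94): return units(*(J0+JR@[x,y]),z,yaw)
def tj(): o=env.get_obs(); return (JR.T@(np.array(o['tool_pos'])[:2]-J0)).round(4)
E
python3 -c "
from h import *
print(ju(-.0585,-.0414,.07),ju(-.0585,-.0414,.031))"
```

```text
[-1.077 -0.25   3.396 -0.34 ] [-1.076 -0.25   4.371 -0.34 ]
```

>>> {"name": "drive_tool", "arguments": {
  "moves": [-1.08, -0.25, 1.0, -0.34, 87, -1.08, -0.25, 2.4, -0.34, 87, -1.08, -0.25, 3.4, -0.34, 87, -1.08, -0.25, 3.4, -0.34, 87]
}}

```text
time_s: 2.45
tool_pos: [0.4369, 0.0149, 0.0677]
tool_rot: [-179.6, -0.1, 93.0]
force: [-0.3, 0.6, 0.6]
grip_width: 0.0868
grasp_force: 0.0
```

```bash
python3 -c "
from h import *
print(ju(-.0585,-.0414,.031),tj(),env.get_obs()['tool_pos'],env.get_obs()['tool_rot'],env.get_obs()['qpos'])"
```

```text
[-0.018  0.067  0.918  0.007] [-0.0609 -0.0407] [0.43693792 0.01489502 0.06773411] [-1.79630669e+02 -8.01782318e-02  9.30058154e+01] [ 39.5172053    3.41266693 -45.35314228 120.65402868   2.76688839
  57.34201569  -4.28807871]
```

>>> {"name": "drive_tool", "arguments": {
  "moves": [0, 0.06, 0.5, 0, 87, 0, 0.06, 0.9, 0, 87, 0, 0.06, 0.9, 0, 87]
}}

```text
time_s: 2.82
tool_pos: [0.442, 0.0156, 0.034]
tool_rot: [-179.9, -0.0, 93.1]
force: [-0.6, 0.3, 0.0]
grip_width: 0.0872
grasp_force: 0.0
```

```bash
python3 -c "
from h import *
print(ju(-.0165,-.0414,.031),tj(),env.get_obs()['tool_pos'],env.get_obs()['force'])"
```

```text
[-0.03   0.984  0.074  0.012] [-0.0559 -0.0403] [0.44196685 0.01559831 0.03400813] [-0.62510543  0.32782413  0.04742291]
```

>>> {"name": "drive_tool", "arguments": {
  "moves": [0, 0.1, 0.06, 0, 87, 0, 0.2, 0.06, 0, 87, 0, 0.3, 0.06, 0, 87, 0, 0.4, 0.06, 0, 87, 0, 0.5, 0.06, 0, 87]
}}

```text
time_s: 3.45
tool_pos: [0.4625, 0.0169, 0.0317]
tool_rot: [-180.0, 0.0, 93.1]
force: [-1.0, -0.9, 0.1]
grip_width: 0.0869
grasp_force: 0.3
```

>>> {"name": "drive_tool", "arguments": {
  "moves": [0, 0.08, 0, 0, 87, 0, 0.16, 0, 0, 87, 0, 0.24, 0, 0, 87, 0, 0.32, 0, 0, 87, 0, 0.4, 0, 0, 87]
}}

```text
time_s: 4.08
tool_pos: [0.4785, 0.0178, 0.0316]
tool_rot: [-180.0, 0.0, 93.1]
force: [-1.5, -0.8, -0.1]
grip_width: 0.0873
grasp_force: 0.4
```

```bash
python3 -c "
from h import *
print(ju(-.0165,-.0414,.031),tj(),env.get_obs()['tool_pos'],env.get_obs()['force'])
p,d,T,hsv,C,near,r=measure()
print(JR.T@(np.array(r[0])/1000-J0))"; ls pics
```

```text
[-0.035  0.07   0.016  0.014] [-0.0193 -0.04  ] [0.47847987 0.01775905 0.03164498] [-1.49578806 -0.83328386 -0.14176909]
carton z 0.040447712130634056 ((458.39385986328125, 52.64766311645508), (70.74857330322266, 76.2486343383789), 3.225193738937378)
[-0.03756746 -0.00413093]
scene_0.05.png
side_0.10.png
wrist_1.90.png
wrist_1.95.png
wrist_4.12.png
```

>>> {"name": "drive_tool", "arguments": {
  "moves": [0, 0.05, 0, 0, 87, 0, 0.1, 0, 0, 87, 0, 0.14, 0, 0, 87, 0, 0.14, 0, 0, 87]
}}

```text
time_s: 4.62
tool_pos: [0.4804, 0.0184, 0.0308]
tool_rot: [-179.6, -0.0, 93.1]
force: [-8.1, 0.6, 6.4]
grip_width: 0.0873
grasp_force: 4.2
```

```bash
python3 -c "
from h import *
print(tj(),env.get_obs()['tool_pos'],env.get_obs()['force'])
p,d,T=wload()"; ls pics
```

```text
[-0.0173 -0.0395] [0.48041074 0.01839988 0.03081983] [-8.07028859  0.55338056  6.36760057]
scene_0.05.png
side_0.10.png
wrist_1.90.png
wrist_1.95.png
wrist_4.12.png
wrist_4.67.png
```

View pics/wrist_4.67.png

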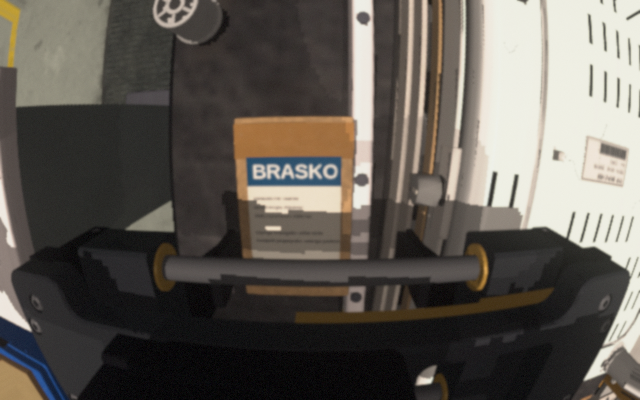

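>>> {"name": "drive_tool", "arguments": {
  "moves": [0, -0.15, 0, 0, 87, 0, -0.3, 0, 0, 87, 0, -0.3, 0, 0, 87]
}}

```text
time_s: 5.05
tool_pos: [0.4719, 0.0172, 0.0318]
tool_rot: [180.0, 0.0, 93.1]
force: [-0.5, -0.4, 0.6]
grip_width: 0.087
grasp_force: 0.0
```

The carton lies with its top edge at (235,118)-(355,118) and its right side along the fence at column ~355, so it is flush. Next I retract upward and measure.

>>> {"name": "drive_tool", "arguments": {
  "moves": [0, 0, -0.8, 0, 87, 0, 0, -2.2, 0, 60, 0, 0, -3.5, 0, 20, 0, 0, -3.8, 0, 20, 0, 0, -3.8, 0, 20]
}}

```text
time_s: 5.68
tool_pos: [0.4724, 0.0172, 0.184]
tool_rot: [179.9, 0.1, 93.1]
force: [-0.6, 0.2, 0.2]
grip_width: 0.0551
grasp_force: 0.0
```

```bash
cat >> h.py <<'E'
def status():
    p,d,T,hsv,C,near,r=measure(); c=JR.T@(np.array(r[0])/1000-J0)
    print('tcp',tj(),env.get_obs()['tool_pos'],env.get_obs()['grip_width'],'carton jig',c.round(4)); return c
E
python3 -c "
from h import *
c=status(); print(ju(-.03,c[1]-.05-.03,.15))"
```

```text
carton z 0.04035458204363607 ((466.00042724609375, 41.290828704833984), (60.45014953613281, 99.5682373046875), 2.6597652435302734)
tcp [-0.0263 -0.0402] [0.47149043 0.01715931 0.18275557] 0.05058537308926085 carton jig [-0.0306 -0.0159]
[-1.39  -0.095  0.819  0.012]
```

>>> {"name": "drive_tool", "arguments": {
  "moves": [-0.7, -0.11, 0, 0, 20, -1.4, -0.11, 0, 0, 20, -1.4, -0.11, 1.3, 0, 20, -1.4, -0.11, 2.6, 0, 20, -1.4, -0.11, 2.6, 0, 20]
}}

```text
time_s: 6.35
tool_pos: [0.4655, -0.0378, 0.0748]
tool_rot: [-179.4, -0.2, 93.1]
force: [-0.3, -0.2, -0.4]
grip_width: 0.0205
grasp_force: 0.0
```

```bash
python3 -c "
from h import *
o=env.get_obs();print(tj(),o['tool_pos'],o['tool_rot'],o['grip_width'],ju(-.031,-.095,.028))"
```

```text
[-0.0351 -0.0949] [ 0.46549645 -0.03783715  0.07475288] [-179.36619721   -0.24760648   93.1294735 ] 0.02054300649113532 [-0.009  0.116  1.168  0.019]
```

>>> {"name": "drive_tool", "arguments": {
  "moves": [0, 0, 0.6, 0, 20, 0, 0, 1.17, 0, 20, 0, 0, 1.17, 0, 20, 0, 0, 1.17, 0, 20]
}}

```text
time_s: 6.85
tool_pos: [0.4716, -0.0387, 0.0343]
tool_rot: [179.9, 0.0, 93.1]
force: [0.1, -0.1, 0.4]
grip_width: 0.02
grasp_force: 0.0
```

```bash
python3 -c "
from h import *
o=env.get_obs();print(tj(),o['tool_pos'],o['tool_rot'],o['grip_width'],ju(-.031,-.0754,.028),ju(-.031,.0205,.028))"
```

```text
[-0.029 -0.096] [ 0.47164436 -0.0387034   0.03428836] [1.79897094e+02 2.66384027e-02 9.30865423e+01] 0.020024766830859308 [ 0.516 -0.048  0.157  0.015] [ 2.914 -0.042  0.156  0.015]
```

>>> {"name": "drive_tool", "arguments": {
  "moves": [0.25, -0.04, 0.12, 0, 20, 0.45, -0.04, 0.12, 0, 20, 0.6, -0.04, 0.12, 0, 20, 0.75, -0.04, 0.12, 0, 20, 0.9, -0.04, 0.12, 0, 20]
}}

```text
time_s: 7.48
tool_pos: [0.4672, -0.0027, 0.0282]
tool_rot: [180.0, 0.0, 93.1]
force: [-0.1, -1.8, 1.6]
grip_width: 0.0202
grasp_force: 0.6
```

>>> {"name": "drive_tool", "arguments": {
  "moves": [0.14, 0, 0, 0, 20, 0.28, 0, 0, 0, 20, 0.42, 0, 0, 0, 20, 0.56, 0, 0, 0, 20, 0.7, 0, 0, 0, 20]
}}

```text
time_s: 8.1
tool_pos: [0.4654, 0.0254, 0.028]
tool_rot: [-180.0, 0.0, 93.1]
force: [0.2, -1.6, 0.5]
grip_width: 0.0196
grasp_force: 0.6
```

```bash
python3 -c "
from h import *
o=env.get_obs();print(o['force'],o['tool_pos'],ju(-.031,.0205,.029))
status()"; ls -t pics|head -1
```

```text
[ 0.24482347 -1.59341341  0.50479705] [0.46544902 0.02541625 0.02801722] [ 1.305  0.026 -0.025  0.014]
carton z 0.040308998069727056 ((463.9534912109375, 81.18270111083984), (60.436317443847656, 111.84590148925781), 3.1154210567474365)
tcp [-0.0319 -0.0307] [0.46540584 0.0264416  0.02804379] 0.019916341026860945 carton jig [-0.0306  0.0241]
wrist_8.15.png
```

>>> {"name": "drive_tool", "arguments": {
  "moves": [0.14, 0.02, 0, 0, 20, 0.28, 0.02, 0, 0, 20, 0.42, 0.02, 0, 0, 20, 0.56, 0.02, 0, 0, 20, 0.7, 0.02, 0, 0, 20]
}}

```text
time_s: 8.78
tool_pos: [0.4647, 0.0535, 0.028]
tool_rot: [-180.0, 0.0, 93.1]
force: [-0.3, -0.4, -0.2]
grip_width: 0.02
grasp_force: 0.3
```

>>> {"name": "drive_tool", "arguments": {
  "moves": [0.12, 0, 0, 0, 20, 0.24, 0, 0, 0, 20, 0.36, 0, 0, 0, 20, 0.46, 0, 0, 0, 20, 0.54, 0, 0, 0, 20]
}}

```text
time_s: 9.4
tool_pos: [0.4636, 0.0749, 0.028]
tool_rot: [180.0, 0.0, 93.1]
force: [-0.4, -1.1, -0.3]
grip_width: 0.0197
grasp_force: 0.3
```

```bash
python3 -c "
from h import *
o=env.get_obs();print(o['force'],o['tool_pos'],ju(-.031,.0205,.029))
status()"; ls -t pics|head -1
```

```text
[-0.40061926 -1.05927245 -0.31452219] [0.46363022 0.07486854 0.02804277] [ 0.068  0.005 -0.024  0.014]
carton z 0.040306988668915286 ((461.68115234375, 130.61111450195312), (60.46792221069336, 111.87003326416016), 3.0988292694091797)
tcp [-0.0312  0.0181] [0.46356927 0.07515956 0.02806556] 0.01997188678028617 carton jig [-0.0303  0.0736]
wrist_9.45.png
```

>>> {"name": "drive_tool", "arguments": {
  "moves": [0.05, 0, 0, 0, 20, 0.1, 0, 0, 0, 20, 0.12, 0, 0, 0, 20, 0.12, 0, 0, 0, 20]
}}

```text
time_s: 9.95
tool_pos: [0.4634, 0.0754, 0.0281]
tool_rot: [-179.9, 0.3, 93.0]
force: [-1.0, -8.8, 3.1]
grip_width: 0.02
grasp_force: 4.7
```

Contact with the stop at 8.8 N. I back off and rise to check.

>>> {"name": "drive_tool", "arguments": {
  "moves": [-0.4, 0, 0, 0, 20, -0.8, 0, 0, 0, 20, -0.8, 0, -1.2, 0, 20, -0.8, 0, -2.6, 0, 20, -0.8, 0, -4, 0, 20]
}}

```text
time_s: 10.58
tool_pos: [0.465, 0.048, 0.1898]
tool_rot: [180.0, -0.0, 93.1]
force: [1.8, -1.0, -0.7]
grip_width: 0.0204
grasp_force: 0.0
```

>>> {"name": "drive_tool", "arguments": {
  "moves": [0, 0, -0.4, 0, 20, 0, 0, -0.4, 0, 20, 0, 0, -0.4, 0, 20]
}}

```text
time_s: 10.95
tool_pos: [0.4639, 0.0475, 0.2022]
tool_rot: [-179.8, -0.0, 93.1]
force: [0.4, -0.5, -0.2]
grip_width: 0.0199
grasp_force: 0.0
```

```bash
python3 -c "
from h import *
o=env.get_obs();print(o['force'],o['tool_pos'])
status()"; ls -t pics|head -1
```

```text
[ 0.39103812 -0.49860906 -0.22658606] [0.46393941 0.04745726 0.20217705]
carton z 0.040294146749509735 ((461.3047180175781, 136.9404296875), (60.45436477661133, 99.87445831298828), 3.171583414077759)
tcp [-0.0324 -0.0096] [0.46387424 0.04746353 0.20206364] 0.019991193166577374 carton jig [-0.0303  0.0799]
wrist_11.00.png
```

View pics/wrist_11.00.png

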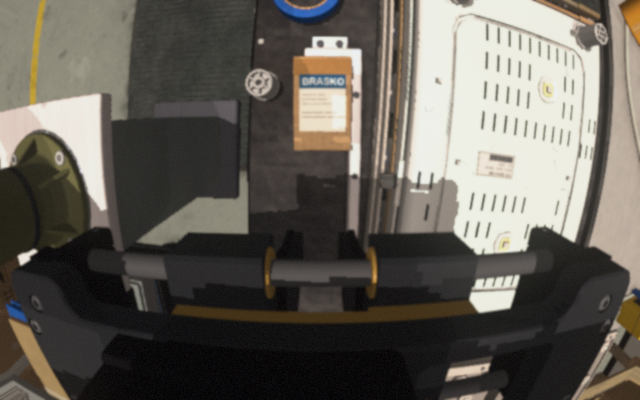

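The carton sits in the corner: its top spans (293,57) to (352,150), against both the fence and the stop. The foot at (262,84) and the tape are undisturbed, and the arm is clear.

```bash
python3 -c "
from cell import env
print(env.sign_off())"
```

```text
the job is handed in; nothing more can be done
None
```

The carton was pushed flush to the fence, slid along it to the end stop and handed in at about 11 s; it last measured x -0.030, y 0.080 in the jig frame and parallel to the fence within 0.3°, with the arm clear and the foot and tape visibly undisturbed (thermostat not re-checked).

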